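# Kit up two circuit boards from the stock tray

### The job

Make up the kits for the two circuit boards from the parts in the dark grey stock tray: the tall black capacitor, the aluminium heat sink and the fan go in the tray with the green board; the small blue capacitor and the green terminal block go in the tray with the blue board. Give every part a pocket of its own beside the board, in any order, set down flat on the pocket floor the same way up as it was in the stock, not dropped. Leave the relay in the stock and do not disturb it, the solder reel or the flux bottle.

Things in the scene. Friction and masses are not known exactly. Their poses are not given: they have to be found in the camera images.
- cap_black: Tall electrolytic capacitor, upright cylinder 36 mm in diameter and 65 mm high, black sleeve with a white stripe down one side, bare aluminium top; 90 g. Origin: centre of its underside, z up. Starts in a cell of the stock tray.
- cap_blue: Small electrolytic capacitor, upright cylinder 30 mm in diameter and 40 mm high, blue sleeve with a white stripe, bare aluminium top; 50 g. Origin: centre of its underside, z up. Starts in a cell of the stock tray.
- heat_sink: Bare aluminium heat sink, 45 mm (x) x 40 mm (y) x 30 mm high: a 5 mm base with seven upright fins that run along x; the outer fin faces (y = -20 and +20 mm) are flat and rigid to grip; 70 g. Origin: centre of its underside, z up. Starts in a cell of the stock tray.
- fan: Black square axial fan lying flat, 40 x 40 x 28 mm high, white dot on the hub; 50 g. Sides square to x and y. Origin: centre of its underside, z up. Starts in a cell of the stock tray.
- terminal: Green eight-way double-deck terminal block, 41 mm (x) x 20 mm (y) x 26 mm high, a row of screws on top; 40 g. Origin: centre of its underside, z up. Starts in a cell of the stock tray.
- relay: Plug-in relay, 28 x 22 x 36 mm high, milky white cover on a black base, orange button on top. Not wanted: stays in its cell. The stock tray is fixed, dark grey, 234 x 161 mm, with 3 x 2 cells of 74 x 76 mm, one part in each (77 mm apart), floor 4 mm and ribs and rims 12 mm above the bench. Origin: centre of its underside, z up.
- kit_green: Green-board kit tray, fixed, light grey, 234 (x) x 161 mm: green circuit board on its +y side (top under 14 mm), row of 3 empty pockets on its -y side. Origin: centre of the underside, at bench level, z up. Pocket centres x = -77, 0, 77, y = -40.5 mm; each 74 x 74 mm inside, floor at z = 4 mm, ribs (3 mm thick) and rims up to z = 12 mm. Starts within 9 degrees of the world axes.
- kit_blue: Blue-board kit tray, fixed, light grey, 234 (x) x 161 mm: blue circuit board on its +y side (top under 14 mm), row of 3 empty pockets on its -y side. Origin: centre of the underside, at bench level, z up. Pocket centres x = -77, 0, 77, y = -40.5 mm; each 74 x 74 mm inside, floor at z = 4 mm, ribs (3 mm thick) and rims up to z = 12 mm. Starts within 9 degrees of the world axes.
- solder_reel: Bystander: red solder reel, 54 mm in diameter and 45 mm high, standing on its flange on the bench beyond the trays. Origin: centre of its underside, z up.
- flux_bottle: Bystander: white bottle with a blue cap, 44 mm in diameter and 80 mm high, standing on the bench beyond the trays. Origin: centre of its underside, z up.

How it is judged:
By the outcome, as a careful person would: the job done as asked, in the order asked, and still so for the second after the job is handed in, with the robot touching nothing.
It also fails if it takes over 131 s, if anything falls off the work surface, if the arm or the gripper's body presses on something with over 40 N, if the wrist force passes 120 N, or if a joint passes its speed limit or range.

### The arm

A 6-joint arm with a two-finger parallel gripper is mounted at the origin on the work surface. World frame = base frame: x ahead of the robot, y to its left, z up, the work surface at z = 0. Lengths are in m, angles in rad, forces in N, time in s.
With the tool pointing down it reaches from about 0.25 to 0.775 m from the base axis. Payload 4 kg.
Tool frame: the origin (TCP) lies midway between the tips of the shut fingers; the grasp point (between the pads) lies 19 mm behind it; z points along the fingers, x is the direction in which the jaws open and shut, and the axes are right-handed (so a half turn about z gives the same grasp; the last joint's range is limited). The gripper opens to 94 mm and grips with 3 to 60 N. Pads are 16 mm wide; open, the fingers measure 119 mm over their backs; the gripper's body (75 mm by 177 mm) begins 78 mm behind the grasp point.
Start: joints at [-1.397, 0.087, 1.371, -0, 1.684, -0.103], TCP at [0.15, -0.529, 0.206] pointing down, gripper open.
Joint ranges: [-3.1, 3.1], [-0.76, 2.03], [0.27, 2.55], [-1.08, 4.22], [0.17, 2.65], [-2.57, 2.57]. Speed limits (rad/s): [2.79, 2.79, 3.14, 3.14, 3.14, 3.14].

### API

Orientations are given as [roll, pitch, yaw] about the fixed x, y, z axes, in that order (R = Rz(yaw) Ry(pitch) Rx(roll)).
In Python, from bench import robot, eyes, close_job gives the robot as it stands.
- The arm moves only by the shell command python3 -m jog 'ROWS'. ROWS is JSON, a list of rows, each a list of 3 entries, a list of its own where there are three numbers: the turn, a rotation vector about the tool's x, y, z in degrees, then the shift along the tool's x, y, z in mm, then the closure, from -1 (fully open) to 1 (shut). In form: [[[wx, wy, wz], [x, y, z], claw], ...]. A call has 1 to 5 rows; each row is the pose to reach, as a shift and turn from the pose commanded when the call began, along the tool's axes at that moment; what a row does not reach only later rows make up. A row lasts 1/10 s, in which the tool goes at most 50 mm and 8.59 degrees, less where a joint would pass 70% of its speed; a pose out of reach is approached as far as the arm can. A call with a gripper value outside its range is refused whole. The fingers move at their own pace and stop on an object; the grip force is fixed at half the most. Time passes only in rows, so rows that repeat a pose let the fingers close. It gives the time, the measured TCP pose, the force and the opening at its end, in the units of the state.
- robot.get_obs(): the state, without advancing time (a new reading comes with each control period).
- eyes.snapshot(name): name is "scene" or "top"; returns (picture, depth): 400x640x3 uint8, red, green, blue; 400x640 float32, m along the optical axis (not along the pixel's ray), 0 where there is no reading.
- eyes.camera_params(name): a dict with "mtx" (3x3 intrinsics, pixels), "world_to_cam" (4x4, takes a point from world to camera coordinates). Camera axes: x right, y up, looking along -z (the intrinsics and any distortion apply to the point x, -y, -z); pixel columns grow to the right and rows downward; lengths in m; the calibration is good to about 2 mm. A picture is of the moment at which its call begins. camera_params takes no time and is no camera call.
- close_job(): hands the job in, once; it reports no verdict.
The state is a dict: "time": time; "joint_positions": joint angles; "qvel": joint speeds; "joint_torque": joint torques, N m; "tool_pos": TCP position; "ee_rot": TCP orientation; "wrist_force": force on the tool from outside, world axes, zero at the start; "wrist_torque": the same for the moment, N m; "width": finger opening in m.
Only numpy, scipy, OpenCV 4.12 (cv2) and the standard library are available. Lean on these libraries where they do the work, as an engineer would, in place of code of your own. Each camera call takes 0.05 s, during which the arm holds its last target. There are 200 camera calls.

## Working session

There is one attempt and no reset: what is moved stays moved. The work goes in short steps, Python scripts to look and compute and a shell command to move; the robot and the scene stay as the last step left them, time stands still between calls to the robot, and variables do not carry over. Pictures are saved under pics/ and viewed, about 12 in all and at most 16, crops included, and the job is handed in when it is done.

```bash
mkdir -p pics; ls; cat > h.py <<'E'
import numpy as np, cv2
from bench import robot, eyes
E
python3 - <<'E'
from h import *
for n in ("top","scene"):
    p,d=eyes.snapshot(n); cv2.imwrite(f"pics/{n}0.png",p[:,:,::-1]); np.save(f"{n}0.npy",d)
    c=eyes.camera_params(n); print(n,{k:(np.round(v,4).tolist() if hasattr(v,'shape') else v) for k,v in c.items()})
o=robot.get_obs(); print({k:np.round(v,4).tolist() for k,v in o.items()})
E
```

```text
pics
top {'mtx': [[498.1496, 0.0, 318.0203], [0.0, 498.1496, 194.8424], [0.0, 0.0, 1.0]], 'world_to_cam': [[0.0174, -0.9998, -0.0006, -0.0138], [0.9953, 0.0173, 0.0957, -0.555], [-0.0957, -0.0023, 0.9954, -1.2023], [0.0, 0.0, 0.0, 1.0]]}
scene {'mtx': [[369.2944, 0.0, 315.6619], [0.0, 369.2944, 199.1317], [0.0, 0.0, 1.0]], 'world_to_cam': [[0.6262, 0.7795, 0.0165, -0.3443], [-0.6226, 0.4872, 0.6124, 0.304], [0.4693, -0.3938, 0.7904, -1.1259], [0.0, 0.0, 0.0, 1.0]]}
{'time': 0.1, 'joint_positions': [-1.3971, 0.0879, 1.3721, -0.0, 1.6836, -0.1031], 'qvel': [-0.0011, -0.0006, -0.003, -0.0014, 0.0008, 0.0005], 'joint_torque': [0.0021, -34.1253, -30.3301, 0.072, 0.0304, -0.0001], 'tool_pos': [0.1502, -0.5286, 0.2044], 'ee_rot': [-3.1414, 0.002, -1.294], 'wrist_force': [-0.8484, -0.3754, -0.2266], 'wrist_torque': [0.0422, 0.0384, -0.0508], 'width': 0.0941}
```

View pics/top0.png

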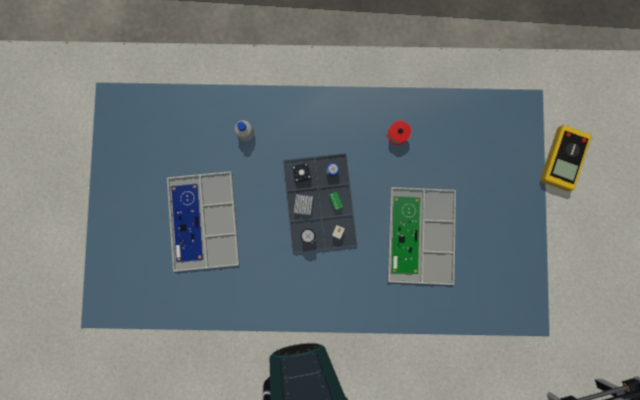

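View pics/scene0.png

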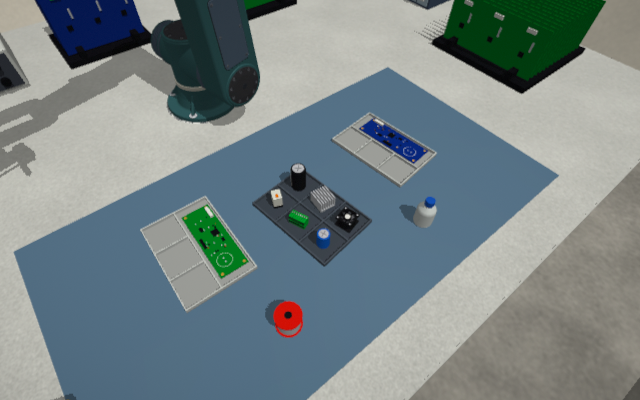

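Top view: the kit_blue tray is at about (203,221) and the kit_green tray at about (422,237), with pockets on the right (-y) side of each. The stock parts are the fan (302,173), blue capacitor (333,170), heat sink (304,205), terminal (336,201), black capacitor (308,236) and relay (338,233). The scene view agrees: the flux bottle and reel stand beyond the trays.

```bash
cat > h.py <<'E'
import numpy as np, cv2
from bench import robot, eyes
def cast(n,uv,z):
    "pixels (N,2) -> world xy (mm) on plane at height z (mm)"
    c=eyes.camera_params(n); T=np.linalg.inv(np.array(c["world_to_cam"])); K=np.array(c["mtx"])
    uv=np.atleast_2d(uv).astype(float)
    d=np.c_[uv,np.ones(len(uv))]@np.linalg.inv(K).T*[1,-1,-1]@T[:3,:3].T
    o=T[:3,3]; return (o+d*((z/1e3-o[2])/d[:,2])[:,None])[:,:2]*1e3
def heights(n,depth):
    c=eyes.camera_params(n); T=np.linalg.inv(np.array(c["world_to_cam"])); K=np.array(c["mtx"])
    v,u=np.indices(depth.shape); r=np.c_[u.ravel(),v.ravel(),np.ones(u.size)]@np.linalg.inv(K).T*[1,-1,-1]
    return ((r*depth.ravel()[:,None])@T[2,:3]+T[2,3]).reshape(depth.shape)*1e3
def blobs(n,mask,z,amin=15):
    cs,_=cv2.findContours(mask.astype(np.uint8),cv2.RETR_EXTERNAL,cv2.CHAIN_APPROX_NONE); out=[]
    for c in cs:
        if cv2.contourArea(c)<amin: continue
        w=cast(n,c[:,0],z).astype(np.float32); (x,y),(a,b),t=cv2.minAreaRect(w)
        out.append((c[:,0].mean(0).round(),round(x,1),round(y,1),round(a+2.4,1),round(b+2.4,1),round(t,1)))
    return out
E
python3 - <<'E'
from h import *
p=cv2.imread("pics/top0.png"); d=np.load("top0.npy"); H=heights("top",d)
print("mat noise",H[290:320,250:350].mean(),H[290:320,250:350].std(), "stock floor",H[190:192,318:320])
roi=np.zeros_like(d,bool); roi[100:300,120:500]=1
hsv=cv2.cvtColor(p,cv2.COLOR_BGR2HSV); print("mat hsv",hsv[300,300],"tray",hsv[200,215],hsv[180,310],hsv[195,290])
for lo,z in((18,30),(40,55)):
    for b in blobs("top",roi&(H>lo),z): print(lo,b)
for b in blobs("top",roi&(H>6)&(H<120),12,500): print("tray",b)
for nm,(u,v) in dict(fan=(302,173),blue=(333,170),sink=(304,205),term=(336,201),black=(308,236),relay=(338,233)).items():
    w=H[v-9:v+10,u-9:u+10]; print(nm,np.percentile(w,[50,90,99]).round(1))
c=cv2.resize(p[140:265,275:365],None,fx=6,fy=6,interpolation=cv2.INTER_CUBIC)[:600]; cv2.imwrite("pics/crop0.png",cv2.resize(p[145:260,275:365],None,fx=5.2,fy=5.2,interpolation=cv2.INTER_CUBIC))
E
```

```text
mat noise 5.781929246142963 71.99473506014692 stock floor [[14.67055438 13.26584869]
 [10.3862078  11.89493878]]
mat hsv [102  81 116] tray [ 30  11 134] [101  45  45] [105  36  70]
18 (array([308., 235.]), 456.0, 18.6, 36.5, 36.6, 1.0)
18 (array([338., 231.]), 466.4, -55.3, 24.8, 30.6, 67.6)
18 (array([302., 204.]), 532.1, 34.4, 11.8, 47.3, 83.6)
18 (array([297., 203.]), 533.8, 46.7, 11.9, 47.6, 84.1)
18 (array([336., 200.]), 542.2, -48.6, 44.0, 23.0, 22.5)
18 (array([333., 169.]), 619.7, -40.1, 32.4, 32.1, 1.0)
18 (array([302., 172.]), 611.7, 37.2, 44.1, 42.0, 15.2)
18 (array([400., 131.]), 719.5, -206.7, 55.6, 54.9, 1.0)
18 (array([244., 129.]), 715.9, 182.5, 50.9, 44.8, 46.0)
40 (array([308., 235.]), 455.6, 18.1, 35.8, 35.9, 1.0)
40 (array([339., 231.]), 467.3, -55.4, 23.6, 26.6, 72.3)
40 (array([333., 168.]), 618.4, -39.4, 29.9, 30.0, 46.1)
40 (array([400., 130.]), 714.3, -202.1, 52.5, 55.1, 46.0)
40 (array([244., 129.]), 712.0, 180.5, 44.8, 43.9, 1.7)
tray (array([422., 236.]), 460.1, -264.5, 171.0, 242.3, 87.5)
tray (array([208., 210.]), 487.0, 281.2, 239.4, 168.8, 6.6)
tray (array([316., 197.]), 539.7, -8.2, 243.7, 165.9, 7.7)
fan [25.1 33.4 36.7]
blue [ 6.5 45.  47.7]
sink [14.  36.  39.6]
term [ 7.  31.9 34.5]
black [63.8 71.2 75.6]
relay [ 6.3 40.8 45.3]
```

View pics/crop0.png

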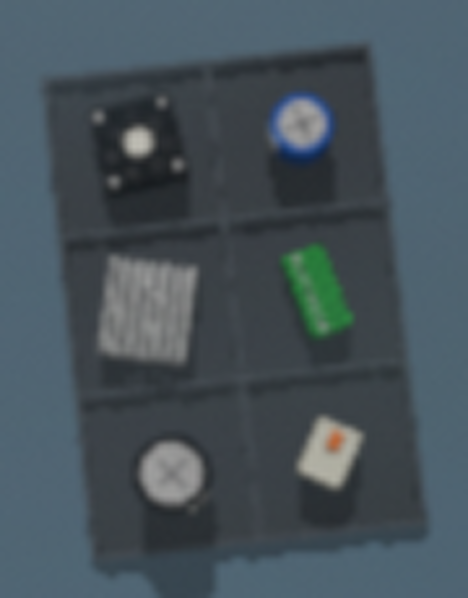

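The crop shows all six parts separate and upright. The fan is turned about +14°, the terminal about +22° and the heat sink about -6°, and their heights match the sizes given. One colour-based pass will refine the heat sink and trays, and then I move.

```bash
cat >> h.py <<'E'
def go(x,y,z,yaw):
    "tool-frame turn (deg) and shift (mm) from measured pose to world target (mm, deg)"
    from scipy.spatial.transform import Rotation as R
    o=robot.get_obs(); A=R.from_euler("xyz",o["ee_rot"]); B=R.from_euler("xyz",[180,0,yaw],degrees=True)
    print("t",round(o["time"],2),"turn",(A.inv()*B).as_rotvec(degrees=True).round(1),"shift",A.inv().apply(np.array([x,y,z])-np.array(o["tool_pos"])*1e3).round(1))
E
python3 - <<'E'
from h import *
p=cv2.imread("pics/top0.png"); hsv=cv2.cvtColor(p,cv2.COLOR_BGR2HSV).astype(int)
roi=np.zeros(p.shape[:2],bool); roi[150:300,140:480]=1
h,s,v=hsv[...,0],hsv[...,1],hsv[...,2]
m=((s<55)&roi).astype(np.uint8); m=cv2.morphologyEx(m,cv2.MORPH_CLOSE,np.ones((3,3)))
for b in blobs("top",m,10,1500):
    print("tray",b); x,y,t=b[1],b[2],b[5]; t=(t+45)%90-45; r=np.deg2rad(t); M=np.array([[np.cos(r),-np.sin(r)],[np.sin(r),np.cos(r)]])
    print("  yaw",round(t,1),"pockets",[(M@[px,-40.5]+[x,y]).round().tolist() for px in(-77,0,77)])
box=np.zeros_like(roi); box[190:220,290:318]=1
k=((v>110)&box).astype(np.uint8); k=cv2.morphologyEx(k,cv2.MORPH_CLOSE,np.ones((5,5)))
print("sink",blobs("top",k,34)); 
S=cv2.imread("pics/scene0.png"); hs=cv2.cvtColor(S,cv2.COLOR_BGR2HSV)
print("term top",blobs("top",(h>45)&(h<75)&(s>120)&roi&(np.indices(roi.shape)[1]<360),30))
box=np.zeros_like(roi); box[160:186,290:315]=1
print("fan hub",blobs("top",(v>150)&box,32,4))
sc=np.zeros_like(roi); sc[210:226,340:355]=1; print("scene hub",blobs("scene",(hs[...,2]>150)&sc,32,4))
sc[:]=0; sc[180:215,308:336]=1; print("scene sink",blobs("scene",(hs[...,2]>100)&sc,32))
sc[:]=0; sc[160:175,288:308]=1; print("scene blackcap top",blobs("scene",(hs[...,2]>100)&(hs[...,1]<60)&sc,69,8))
go(456,18.5,100,-90)
E
```

```text
tray (array([422., 236.]), 460.7, -262.7, 168.0, 241.3, 88.7)
  yaw -1.3 pockets [[383.0, -301.0], [460.0, -303.0], [537.0, -305.0]]
tray (array([202., 221.]), 487.3, 283.0, 241.0, 168.4, 6.5)
  yaw 6.5 pockets [[415.0, 234.0], [492.0, 243.0], [568.0, 251.0]]
tray (array([319., 203.]), 537.8, -7.5, 234.8, 161.4, 7.2)
  yaw 7.2 pockets [[466.0, -57.0], [543.0, -48.0], [619.0, -38.0]]
sink [(array([303., 204.]), 531.1, 32.8, 42.9, 46.1, 83.0)]
term top [(array([332., 202.]), 538.6, -39.8, 42.1, 7.8, 19.2), (array([337., 200.]), 543.8, -51.7, 43.5, 14.7, 24.0)]
fan hub [(array([301., 172.]), 611.8, 37.6, 9.9, 9.8, 1.2)]
scene hub [(array([347., 216.]), 611.8, 39.8, 11.4, 13.7, 48.4)]
scene sink [(array([326., 193.]), 531.6, 35.8, 59.1, 96.5, 49.4)]
scene blackcap top [(array([298., 168.]), 453.5, 21.3, 28.3, 31.0, 52.1)]
t 0.1 turn [ 0.   0.1 15.9] shift [-442.5 -443.6  105.4]
```

Measurements agree between the two cameras to about 3 mm, and the part sizes match. Starting with the black capacitor: turn the jaws to yaw -90 and travel above it, part-closed to about 60 mm.

```bash
python3 -m jog '[[[0,0,8],[-35,-35,0],-0.28],[[0,0,15.9],[-70,-70,0],-0.28],[[0,0,15.9],[-105,-105,0],-0.28],[[0,0,15.9],[-140,-140,0],-0.28],[[0,0,15.9],[-175,-175,0],-0.28]]'
python3 -m jog '[[[0,0,0],[-41,-23,0],-0.28],[[0,0,0],[-82,-46,0],-0.28],[[0,0,0],[-123,-69,0],-0.28],[[0,0,0],[-164,-92,0],-0.28],[[0,0,0],[-164,-92,0],-0.28]]'
python3 -m jog '[[[0,0,0],[-41,-23,20],-0.28],[[0,0,0],[-82,-46,40],-0.28],[[0,0,0],[-123,-69,60],-0.28],[[0,0,0],[-164,-92,80],-0.28],[[0,0,0],[-164,-92,80],-0.28]]'
python3 -c "
from h import *
go(455.5,19.5,20,-90)"
```

```text
time: 0.6
tool_pos: [0.2712, -0.3109, 0.2049]
ee_rot: [3.141, 0.001, -1.572]
wrist_force: [1.4, -0.2, -0.5]
width: 0.0609
time: 1.1
tool_pos: [0.3646, -0.1441, 0.2052]
ee_rot: [-3.141, 0.002, -1.561]
wrist_force: [0.4, -0.0, 0.6]
width: 0.0602
time: 1.6
tool_pos: [0.4541, 0.0179, 0.1218]
ee_rot: [3.135, 0.002, -1.567]
wrist_force: [-0.5, -1.0, -0.6]
width: 0.0608
t 1.6 turn [0.4 0.1 0.2] shift [ -1.4  -2.  101.8]
```

```bash
python3 -m jog '[[[0,0,0],[-1,-1,40],-0.28],[[0,0,0],[-1,-1,75],-0.28],[[0,0,0],[-1,-1,95],-0.28],[[0,0,0],[-1,-1,101],-0.28],[[0,0,0],[-1,-1,101],-0.28]]'
python3 -m jog '[[[0,0,0],[0,0,0],1],[[0,0,0],[0,0,0],1],[[0,0,0],[0,0,0],1],[[0,0,0],[0,0,0],1],[[0,0,0],[0,0,0],1]]'
python3 -m jog '[[[0,0,0],[0,0,0],1],[[0,0,0],[0,0,-10],1],[[0,0,0],[0,0,-40],1],[[0,0,0],[0,0,-75],1],[[0,0,0],[0,0,-75],1]]'
python3 -c "
from h import *
go(383,-305,95,-90)"
```

```text
time: 2.1
tool_pos: [0.4554, 0.0148, 0.024]
ee_rot: [3.14, -0.0, -1.573]
wrist_force: [0.1, -0.2, -0.1]
width: 0.0599
time: 2.6
tool_pos: [0.457, 0.016, 0.0258]
ee_rot: [-3.139, -0.0, -1.571]
wrist_force: [-0.7, 1.2, 4.5]
width: 0.0357
time: 3.1
tool_pos: [0.4594, 0.0156, 0.1047]
ee_rot: [-3.132, -0.001, -1.571]
wrist_force: [1.2, 0.3, -0.5]
width: 0.0356
t 3.1 turn [-0.6 -0.1 -0. ] shift [320.6  76.3   9.3]
```

```bash
python3 -m jog '[[[0,0,0],[40,9,0],1],[[0,0,0],[80,18,0],1],[[0,0,0],[120,27,0],1],[[0,0,0],[160,36,0],1],[[0,0,0],[200,45,0],1]]'
python3 -m jog '[[[0,0,0],[40,9,0],1],[[0,0,0],[80,18,0],1],[[0,0,0],[121,27,0],1],[[0,0,0],[121,27,0],1],[[0,0,0],[121,27,20],1]]'
python3 -m jog '[[[0,0,0],[0,0,25],1],[[0,0,0],[0,0,40],1],[[0,0,0],[0,0,50],1],[[0,0,0],[0,0,53],1],[[0,0,0],[0,0,53],1]]'
python3 -m jog '[[[0,0,0],[0,0,1],1],[[0,0,0],[0,0,1],1]]'
python3 - <<'E'
from h import *
go(383,-305,25,-90); o=robot.get_obs(); print(o["wrist_force"],o["qvel"])
for n in("top","scene"):
    p,d=eyes.snapshot(n); cv2.imwrite(f"pics/{n}1.png",p[:,:,::-1])
p=cv2.imread("pics/scene1.png")[170:330,110:310]; cv2.imwrite("pics/s1c.png",cv2.resize(p,None,fx=3,fy=3))
E
```

```text
time: 3.6
tool_pos: [0.4095, -0.1851, 0.0982]
ee_rot: [3.14, 0.001, -1.571]
wrist_force: [1.0, -0.0, -0.9]
width: 0.0357
time: 4.1
tool_pos: [0.3845, -0.307, 0.0808]
ee_rot: [-3.139, -0.003, -1.574]
wrist_force: [0.2, 0.8, -0.8]
width: 0.0358
time: 4.6
tool_pos: [0.384, -0.3045, 0.0264]
ee_rot: [3.141, 0.0, -1.571]
wrist_force: [-0.6, 0.4, -0.8]
width: 0.0355
time: 4.8
tool_pos: [0.3841, -0.3051, 0.0258]
ee_rot: [-3.141, -0.001, -1.571]
wrist_force: [-0.2, 0.1, -0.2]
width: 0.0355
t 4.8 turn [-0. -0. -0.] shift [-0.1  1.1  0.8]
[-0.18205673  0.07425675 -0.21393186] [-0.00137633 -0.00040696 -0.00117359  0.000382    0.00399152 -0.0012782 ]
```

View pics/s1c.png

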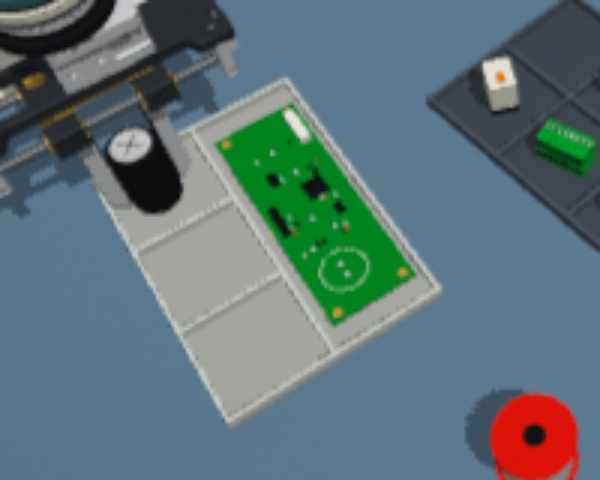

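The capacitor is upright inside the near pocket (crop position about (145,170)), between the rims. One more millimetre brings it to the height it was gripped at, then release.

```bash
python3 -m jog '[[[0,0,0],[0,0,0.5],1],[[0,0,0],[0,0,1],1],[[0,0,0],[0,0,1],1]]'
python3 -m jog '[[[0,0,0],[0,0,0],0.15],[[0,0,0],[0,0,0],-0.1],[[0,0,0],[0,0,0],-0.1],[[0,0,0],[0,0,0],-0.1]]'
python3 -m jog '[[[0,0,0],[0,0,-10],-0.1],[[0,0,0],[0,0,-45],-0.1],[[0,0,0],[0,0,-80],-0.1],[[0,0,0],[0,0,-80],-0.1],[[0,0,0],[0,0,-80],-0.1]]'
python3 -c "
from h import *
go(531.5,34.5,95,-96.4)"
```

```text
time: 5.2
tool_pos: [0.3841, -0.3052, 0.0257]
ee_rot: [-3.141, -0.0, -1.572]
wrist_force: [-1.4, 1.3, 5.3]
width: 0.0354
time: 5.6
tool_pos: [0.3837, -0.305, 0.0243]
ee_rot: [3.141, 0.0, -1.572]
wrist_force: [-0.3, -0.8, 0.5]
width: 0.0517
time: 6.1
tool_pos: [0.3844, -0.3056, 0.106]
ee_rot: [-3.139, -0.002, -1.571]
wrist_force: [0.3, 0.7, -0.1]
width: 0.0518
t 6.1 turn [-0.1 -0.1  6.4] shift [-340.2 -146.8   10.6]
```

```bash
python3 -m jog '[[[0,0,0],[-43,-18.5,0],-0.28],[[0,0,0],[-86,-37,0],-0.28],[[0,0,0],[-129,-55.5,0],-0.28],[[0,0,0],[-172,-74,0],-0.28],[[0,0,0],[-212,-92,0],-0.28]]'
python3 -m jog '[[[0,0,0],[-43,-18.5,0],-0.28],[[0,0,0],[-86,-37,0],-0.28],[[0,0,0],[-127.5,-55.5,0],-0.28],[[0,0,3.2],[-127.5,-55.5,0],-0.28],[[0,0,6.4],[-127.5,-55.5,0],-0.28]]'
python3 -m jog '[[[0,0,0],[0,0,0],-0.28],[[0,0,0],[0,0,0],-0.28]]'
python3 -c "
from h import *
go(531.5,34.5,17,-96.4)"
```

```text
time: 6.6
tool_pos: [0.4752, -0.0908, 0.1027]
ee_rot: [3.139, 0.001, -1.571]
wrist_force: [0.5, -0.0, -0.2]
width: 0.06
time: 7.1
tool_pos: [0.5305, 0.0362, 0.1021]
ee_rot: [3.137, -0.0, -1.682]
wrist_force: [0.7, 0.3, 0.2]
width: 0.06
time: 7.3
tool_pos: [0.5307, 0.0344, 0.1031]
ee_rot: [3.139, -0.0, -1.682]
wrist_force: [-0.1, 0.1, 0.1]
width: 0.0599
t 7.3 turn [ 0.1 -0.   0. ] shift [-0.3 -1.  86.1]
```

```bash
python3 -m jog '[[[0,0,0],[0,-1,40],-0.28],[[0,0,0],[0,-1,75],-0.28],[[0,0,0],[0,-1,86],-0.28],[[0,0,0],[0,-1,86],-0.28],[[0,0,0],[0,-1,86],0.0]]'
python3 -m jog '[[[0,0,0],[0,0,0],1],[[0,0,0],[0,0,0],1],[[0,0,0],[0,0,0],1],[[0,0,0],[0,0,0],1],[[0,0,0],[0,0,0],1]]'
python3 -m jog '[[[0,0,0],[0,0,-10],1],[[0,0,0],[0,0,-40],1],[[0,0,0],[0,0,-70],1],[[0,0,0],[0,0,-70],1],[[0,0,0],[0,0,-70],1]]'
python3 -c "
from h import *
go(460,-306,90,-96.4)"
```

```text
time: 7.8
tool_pos: [0.5335, 0.034, 0.0197]
ee_rot: [-3.14, 0.0, -1.683]
wrist_force: [0.0, -0.1, -0.5]
width: 0.0553
time: 8.3
tool_pos: [0.5341, 0.0341, 0.0205]
ee_rot: [-3.138, -0.0, -1.683]
wrist_force: [-0.2, -0.7, 6.3]
width: 0.0396
time: 8.8
tool_pos: [0.5327, 0.0344, 0.0889]
ee_rot: [-3.141, 0.0, -1.683]
wrist_force: [-0.4, -0.1, -0.9]
width: 0.0397
t 8.8 turn [-0.1  0.  -0. ] shift [346.4  34.1  -1.2]
```

```bash
python3 -m jog '[[[0,0,0],[43,4,0],1],[[0,0,0],[86,8,0],1],[[0,0,0],[129,12,0],1],[[0,0,0],[172,16,0],1],[[0,0,0],[215,21,0],1]]'
python3 -m jog '[[[0,0,0],[43,4,0],1],[[0,0,0],[86,8,0],1],[[0,0,0],[131,12,0],1],[[0,0,0],[131,12,0],1],[[0,0,0],[131,12,20],1]]'
python3 -m jog '[[[0,0,0],[0,0,25],1],[[0,0,0],[0,0,40],1],[[0,0,0],[0,0,47],1],[[0,0,0],[0,0,49],1],[[0,0,0],[0,0,49],1]]'
python3 -m jog '[[[0,0,0],[0,0,0.5],1],[[0,0,0],[0,0,1],1],[[0,0,0],[0,0,1],1]]'
```

```text
time: 9.3
tool_pos: [0.4856, -0.1778, 0.0861]
ee_rot: [3.138, 0.001, -1.683]
wrist_force: [1.2, 0.7, -0.8]
width: 0.0396
time: 9.8
tool_pos: [0.4613, -0.3076, 0.069]
ee_rot: [-3.139, -0.001, -1.686]
wrist_force: [0.4, -0.3, -1.3]
width: 0.0398
time: 10.3
tool_pos: [0.4609, -0.3049, 0.0204]
ee_rot: [3.141, 0.001, -1.682]
wrist_force: [-1.8, 1.4, 4.3]
width: 0.0397
time: 10.6
tool_pos: [0.4611, -0.305, 0.0204]
ee_rot: [3.141, 0.0, -1.682]
wrist_force: [-3.0, 3.2, 8.7]
width: 0.0397
```

```bash
python3 -m jog '[[[0,0,0],[0,0,0],0.1],[[0,0,0],[0,0,0],-0.1],[[0,0,0],[0,0,0],-0.1],[[0,0,0],[0,0,0],-0.1]]'
python3 -m jog '[[[0,0,0],[0,0,-8],-0.1],[[0,0,0],[0,0,-45],-0.1],[[0,0,0],[0,0,-85],-0.1],[[0,0,0],[0,0,-85],-0.1],[[0,0,0],[-20,-6,-85],-0.1]]'
python3 -m jog '[[[0,0,0],[-43,-13,0],-0.28],[[0,0,0],[-86,-27,0],-0.28],[[0,0,0],[-129,-40,0],-0.28],[[0,0,0],[-172,-54,0],-0.28],[[0,0,0],[-215,-67,0],-0.28]]'
python3 -m jog '[[[0,0,-6],[-43,-13,0],-0.28],[[0,0,-12],[-86,-26,0],-0.28],[[0,0,-18],[-123,-38.6,0],-0.28],[[0,0,-20.9],[-123,-38.6,0],-0.28],[[0,0,-20.9],[-123,-38.6,0],-0.28]]'
python3 -m jog '[[[0,0,0],[0,0,0],-0.28],[[0,0,0],[0,0,0],-0.28]]'
python3 -c "
from h import *
go(611.8,38.5,17,-75.5)"
```

```text
time: 11.0
tool_pos: [0.4609, -0.3056, 0.0181]
ee_rot: [3.141, 0.0, -1.683]
wrist_force: [-0.1, 0.2, 0.9]
width: 0.0516
time: 11.5
tool_pos: [0.4697, -0.289, 0.1059]
ee_rot: [-3.138, -0.004, -1.686]
wrist_force: [-0.7, 0.6, -0.6]
width: 0.0519
time: 12.0
tool_pos: [0.5602, -0.0788, 0.1033]
ee_rot: [3.141, -0.0, -1.683]
wrist_force: [0.3, -0.2, 1.1]
width: 0.0602
time: 12.5
tool_pos: [0.612, 0.0387, 0.1028]
ee_rot: [3.14, 0.0, -1.316]
wrist_force: [-0.0, 0.0, 0.1]
width: 0.0601
time: 12.7
tool_pos: [0.6117, 0.0365, 0.1033]
ee_rot: [3.141, -0.0, -1.32]
wrist_force: [0.3, -0.5, -0.3]
width: 0.0599
t 12.7 turn [ 0.  -0.  -0.2] shift [-1.9 -0.6 86.3]
```

```bash
python3 -m jog '[[[0,0,0],[-1,0,40],-0.28],[[0,0,0],[-1,0,75],-0.28],[[0,0,0],[-1,0,86],-0.28],[[0,0,0],[-1,0,86],-0.28],[[0,0,0],[-1,0,86],0.0]]'
python3 -m jog '[[[0,0,0],[0,0,0],1],[[0,0,0],[0,0,0],1],[[0,0,0],[0,0,0],1],[[0,0,0],[0,0,0],1],[[0,0,0],[0,0,0],1]]'
python3 -m jog '[[[0,0,0],[0,0,-10],1],[[0,0,0],[0,0,-40],1],[[0,0,0],[0,0,-70],1],[[0,0,0],[0,0,-70],1],[[0,0,0],[0,0,-70],1]]'
python3 - <<'E'
from h import *
go(537,-309,90,-75.5)
for n in("top","scene"):
    p,d=eyes.snapshot(n); cv2.imwrite(f"pics/{n}2.png",p[:,:,::-1])
a=cv2.imread("pics/scene2.png")[150:320,130:385]; cv2.imwrite("pics/s2c.png",cv2.resize(a,None,fx=3,fy=3))
E
```

```text
time: 13.2
tool_pos: [0.6128, 0.0378, 0.0191]
ee_rot: [-3.139, -0.001, -1.319]
wrist_force: [1.1, 0.2, 0.1]
width: 0.0553
time: 13.7
tool_pos: [0.6134, 0.0383, 0.0198]
ee_rot: [-3.138, -0.001, -1.318]
wrist_force: [0.3, -0.2, 6.1]
width: 0.0399
time: 14.2
tool_pos: [0.612, 0.0384, 0.088]
ee_rot: [-3.14, -0.0, -1.318]
wrist_force: [-0.8, 0.2, -1.1]
width: 0.0401
t 14.2 turn [-0.1 -0.  -0. ] shift [317.6 159.4  -2. ]
```

View pics/s2c.png

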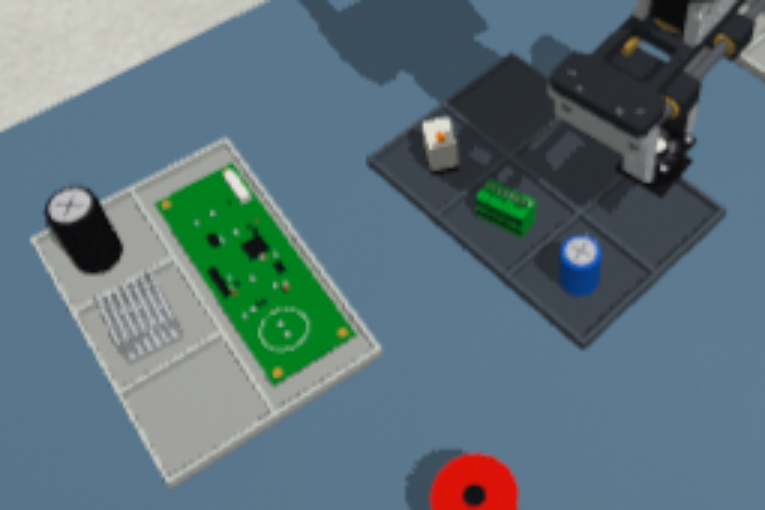

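The capacitor (crop (85,230)) and heat sink (crop (138,318)) sit flat in their own pockets. The fan is held at 40 mm and the relay is untouched.

```bash
python3 -m jog '[[[0,0,0],[40,20,0],1],[[0,0,0],[80,40,0],1],[[0,0,0],[120,60,0],1],[[0,0,0],[160,80,0],1],[[0,0,0],[200,100,0],1]]'
python3 -m jog '[[[0,0,0],[40,20,0],1],[[0,0,0],[80,40,0],1],[[0,0,0],[117,59,0],1],[[0,0,0],[117,59,0],1],[[0,0,0],[117,59,20],1]]'
python3 -m jog '[[[0,0,0],[0,0,25],1],[[0,0,0],[0,0,40],1],[[0,0,0],[0,0,47],1],[[0,0,0],[0,0,49],1],[[0,0,0],[0,0,49],1]]'
python3 -m jog '[[[0,0,0],[0,0,0.5],1],[[0,0,0],[0,0,0.5],1]]'
```

```text
time: 14.8
tool_pos: [0.563, -0.1813, 0.0851]
ee_rot: [3.138, 0.002, -1.318]
wrist_force: [0.2, -0.4, -0.5]
width: 0.0396
time: 15.3
tool_pos: [0.5374, -0.3102, 0.0684]
ee_rot: [-3.139, -0.002, -1.321]
wrist_force: [0.4, -0.2, -0.4]
width: 0.0397
time: 15.8
tool_pos: [0.537, -0.3074, 0.0197]
ee_rot: [3.141, 0.001, -1.318]
wrist_force: [-1.1, 0.2, 5.8]
width: 0.04
time: 16.0
tool_pos: [0.5371, -0.3074, 0.0196]
ee_rot: [3.142, 0.001, -1.318]
wrist_force: [-2.7, 1.5, 6.9]
width: 0.0395
```

```bash
python3 -m jog '[[[0,0,0],[0,0,0],0.1],[[0,0,0],[0,0,0],-0.1],[[0,0,0],[0,0,0],-0.1],[[0,0,0],[0,0,0],-0.1]]'
python3 -m jog '[[[0,0,0],[0,0,-8],-0.1],[[0,0,0],[0,0,-45],-0.1],[[0,0,0],[0,0,-85],-0.1],[[0,0,0],[0,0,-85],-0.1],[[0,0,0],[-40,-24,-85],-0.1]]'
python3 -m jog '[[[0,0,0],[-40,-24,0],-0.1],[[0,0,0],[-80,-49,0],-0.1],[[0,0,0],[-120,-73,0],-0.1],[[0,0,0],[-160,-98,0],-0.1],[[0,0,0],[-200,-122,0],-0.1]]'
python3 -m jog '[[[0,0,0],[0,0,0],-0.1],[[0,0,0],[0,0,0],-0.1],[[0,0,0],[0,0,0],-0.1]]'
python3 -c "
from h import *
go(618.5,-38.5,16,-75.5)"
```

```text
time: 16.4
tool_pos: [0.5368, -0.3081, 0.0175]
ee_rot: [3.141, 0.0, -1.318]
wrist_force: [0.1, -0.1, 0.9]
width: 0.0519
time: 16.9
tool_pos: [0.5504, -0.2685, 0.1055]
ee_rot: [-3.139, -0.006, -1.325]
wrist_force: [1.0, 0.6, -0.5]
width: 0.0515
time: 17.4
tool_pos: [0.6186, -0.0376, 0.1028]
ee_rot: [3.141, -0.0, -1.319]
wrist_force: [-0.4, -0.7, 0.4]
width: 0.0519
time: 17.7
tool_pos: [0.6181, -0.0404, 0.1027]
ee_rot: [3.141, -0.0, -1.319]
wrist_force: [-0.5, 0.1, -0.6]
width: 0.0516
t 17.7 turn [ 0.  -0.  -0.1] shift [-1.8 -1.  86.7]
```

```bash
python3 -m jog '[[[0,0,0],[-1,0,40],-0.1],[[0,0,0],[-1,0,75],-0.1],[[0,0,0],[-1,0,85],-0.1],[[0,0,0],[-1,0,85],-0.1],[[0,0,0],[-1,0,85],0.0]]'
python3 -m jog '[[[0,0,0],[0,0,0],1],[[0,0,0],[0,0,0],1],[[0,0,0],[0,0,0],1],[[0,0,0],[0,0,0],1],[[0,0,0],[0,0,0],1]]'
python3 -m jog '[[[0,0,0],[0,0,-10],1],[[0,0,0],[0,0,-40],1],[[0,0,0],[0,0,-70],1],[[0,0,0],[0,0,-70],1],[[0,0,0],[0,0,-70],1]]'
python3 -c "
from h import *
go(568,247,90,-75.5)"
```

```text
time: 18.2
tool_pos: [0.6192, -0.0396, 0.0196]
ee_rot: [-3.139, -0.001, -1.32]
wrist_force: [0.2, -0.4, 0.5]
width: 0.048
time: 18.7
tool_pos: [0.6193, -0.0387, 0.0198]
ee_rot: [-3.139, -0.001, -1.318]
wrist_force: [0.3, -0.2, 5.5]
width: 0.0294
time: 19.2
tool_pos: [0.6183, -0.0384, 0.0884]
ee_rot: [-3.141, -0.0, -1.318]
wrist_force: [-0.1, -0.3, -1.5]
width: 0.0292
t 19.2 turn [-0.1 -0.  -0. ] shift [-289.   -22.6   -1.7]
```

```bash
python3 -m jog '[[[0,0,0],[-45,-4,0],1],[[0,0,0],[-90,-7,0],1],[[0,0,0],[-135,-11,0],1],[[0,0,0],[-180,-14,0],1],[[0,0,0],[-225,-18,0],1]]'
python3 -m jog '[[[0,0,0],[-40,-3,0],1],[[0,0,0],[-64,-5,0],1],[[0,0,0],[-64,-5,0],1],[[0,0,0],[-64,-5,0],1],[[0,0,0],[-64,-5,20],1]]'
python3 -m jog '[[[0,0,0],[0,0,25],1],[[0,0,0],[0,0,40],1],[[0,0,0],[0,0,47],1],[[0,0,0],[0,0,49],1],[[0,0,0],[0,0,49],1]]'
python3 -m jog '[[[0,0,0],[0,0,0.5],1],[[0,0,0],[0,0,0.5],1]]'
```

```text
time: 19.7
tool_pos: [0.5772, 0.1851, 0.0851]
ee_rot: [3.137, 0.0, -1.319]
wrist_force: [0.4, 1.2, -0.6]
width: 0.0295
time: 20.2
tool_pos: [0.5702, 0.2464, 0.0699]
ee_rot: [-3.137, -0.001, -1.319]
wrist_force: [0.7, 0.7, -0.8]
width: 0.0292
time: 20.7
tool_pos: [0.5686, 0.246, 0.0198]
ee_rot: [-3.141, -0.001, -1.32]
wrist_force: [-1.9, -0.7, 1.3]
width: 0.0291
time: 20.9
tool_pos: [0.5688, 0.2462, 0.0197]
ee_rot: [-3.141, -0.001, -1.319]
wrist_force: [-1.4, -2.3, 5.1]
width: 0.0296
```

```bash
python3 -m jog '[[[0,0,0],[0,0,0],0.3],[[0,0,0],[0,0,0],0.05],[[0,0,0],[0,0,0],0.05],[[0,0,0],[0,0,0],0.05]]'
python3 -m jog '[[[0,0,0],[0,0,-8],0.05],[[0,0,0],[0,0,-45],0.05],[[0,0,0],[0,0,-85],0.05],[[0,0,0],[0,0,-85],0.05],[[0,0,0],[38,14,-85],0.05]]'
python3 -m jog '[[[0,0,0],[43,15,0],0.05],[[0,0,0],[86,30,0],0.05],[[0,0,0],[129,45,0],0.05],[[0,0,0],[172,60,0],0.05],[[0,0,0],[215,76,0],0.05]]'
python3 -m jog '[[[0,0,-4],[25,9,0],0.05],[[0,0,-8],[25,9,0],0.05],[[0,0,-8],[25,9,0],0.05],[[0,0,-8],[25,9,0],0.05],[[0,0,-8],[25,9,0],0.05]]'
python3 - <<'E'
from h import *
go(542.2,-48,14,-67.5)
p,d=eyes.snapshot("scene"); cv2.imwrite("pics/scene3.png",p[:,:,::-1])
a=p[110:260,230:450,::-1]; cv2.imwrite("pics/s3c.png",cv2.resize(a,None,fx=3.5,fy=3.5))
E
```

```text
time: 21.3
tool_pos: [0.5682, 0.2471, 0.0181]
ee_rot: [3.141, -0.0, -1.318]
wrist_force: [0.5, -0.2, 0.0]
width: 0.0445
time: 21.8
tool_pos: [0.5656, 0.2103, 0.106]
ee_rot: [-3.136, 0.002, -1.313]
wrist_force: [1.1, -0.8, -1.0]
width: 0.045
time: 22.3
tool_pos: [0.5438, -0.022, 0.1034]
ee_rot: [-3.141, -0.0, -1.318]
wrist_force: [1.2, -0.2, 0.4]
width: 0.0448
time: 22.8
tool_pos: [0.5418, -0.0461, 0.1034]
ee_rot: [3.142, 0.0, -1.179]
wrist_force: [-1.2, -0.1, 0.0]
width: 0.0446
t 22.8 turn [ 0.  0. -0.] shift [ 1.9  0.4 89.4]
```

View pics/s3c.png

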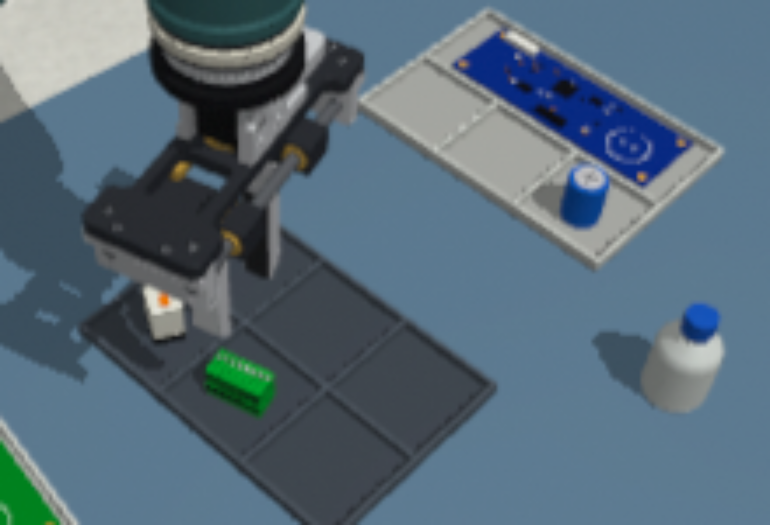

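The blue capacitor stands in its pocket by the blue board (crop (585,195)). The terminal (crop (240,380)) is still to do, with the fingers clear of the relay.

```bash
python3 -m jog '[[[0,0,0],[1.5,0,40],0.05],[[0,0,0],[1.5,0,75],0.05],[[0,0,0],[1.5,0,88],0.05],[[0,0,0],[1.5,0,88],0.05],[[0,0,0],[1.5,0,88],0.1]]'
python3 -m jog '[[[0,0,0],[0,0,0],1],[[0,0,0],[0,0,0],1],[[0,0,0],[0,0,0],1],[[0,0,0],[0,0,0],1],[[0,0,0],[0,0,0],1]]'
python3 -m jog '[[[0,0,0],[0,0,-10],1],[[0,0,0],[0,0,-40],1],[[0,0,0],[0,0,-70],1],[[0,0,0],[0,0,-70],1],[[0,0,0],[0,0,-70],1]]'
python3 -c "
from h import *
go(492,239,87,-67.5)"
```

```text
time: 23.35
tool_pos: [0.5434, -0.0481, 0.0167]
ee_rot: [-3.14, -0.001, -1.178]
wrist_force: [-0.2, -0.1, 1.1]
width: 0.0426
time: 23.85
tool_pos: [0.5432, -0.0483, 0.0167]
ee_rot: [-3.14, -0.001, -1.179]
wrist_force: [-0.8, 0.3, 5.0]
width: 0.0198
time: 24.35
tool_pos: [0.5426, -0.0483, 0.086]
ee_rot: [-3.141, -0.001, -1.179]
wrist_force: [-0.9, 0.9, -0.0]
width: 0.0194
t 24.35 turn [-0.1 -0.  -0. ] shift [-284.8  -63.    -1.2]
```

```bash
python3 -m jog '[[[0,0,0],[-45,-10,0],1],[[0,0,0],[-90,-20,0],1],[[0,0,0],[-135,-30,0],1],[[0,0,0],[-180,-40,0],1],[[0,0,0],[-225,-50,0],1]]'
python3 -m jog '[[[0,0,0],[-40,-9,0],1],[[0,0,0],[-60,-13,0],1],[[0,0,0],[-60,-13,0],1],[[0,0,0],[-60,-13,0],1],[[0,0,0],[-60,-13,20],1]]'
python3 -m jog '[[[0,0,0],[0,0,25],1],[[0,0,0],[0,0,40],1],[[0,0,0],[0,0,47],1],[[0,0,0],[0,0,49],1],[[0,0,0],[0,0,49],1]]'
python3 -m jog '[[[0,0,0],[0,0,0.5],1],[[0,0,0],[0,0,0.5],1]]'
```

```text
time: 24.85
tool_pos: [0.5006, 0.1801, 0.0831]
ee_rot: [3.137, 0.0, -1.179]
wrist_force: [0.5, -0.4, -0.5]
width: 0.0198
time: 25.35
tool_pos: [0.4938, 0.2387, 0.0672]
ee_rot: [-3.137, -0.001, -1.18]
wrist_force: [0.4, 0.2, -0.3]
width: 0.0196
time: 25.85
tool_pos: [0.4922, 0.2387, 0.0168]
ee_rot: [-3.141, -0.0, -1.18]
wrist_force: [0.3, 0.9, -0.4]
width: 0.02
time: 26.05
tool_pos: [0.4925, 0.2391, 0.0166]
ee_rot: [-3.14, -0.001, -1.179]
wrist_force: [0.5, -0.4, 1.3]
width: 0.02
```

```bash
python3 -m jog '[[[0,0,0],[0,0,0.5],1],[[0,0,0],[0,0,0.5],1]]'
python3 -m jog '[[[0,0,0],[0,0,0],0.5],[[0,0,0],[0,0,0],0.2],[[0,0,0],[0,0,0],0.2],[[0,0,0],[0,0,0],0.2]]'
python3 -m jog '[[[0,0,0],[0,0,-8],0.2],[[0,0,0],[0,0,-40],0.2],[[0,0,0],[0,0,-90],0.2],[[0,0,0],[0,0,-140],0.2],[[0,0,0],[0,0,-140],0.2]]'
python3 -m jog '[[[0,0,0],[30,35,0],0.2],[[0,0,0],[60,70,0],0.2],[[0,0,0],[90,105,0],0.2],[[0,0,0],[120,140,0],0.2],[[0,0,0],[150,175,0],0.2]]'
python3 - <<'E'
from h import *
for n in("top","scene"):
    p,d=eyes.snapshot(n); cv2.imwrite(f"pics/{n}4.png",p[:,:,::-1])
a=cv2.imread("pics/top4.png")[110:300,150:470]; cv2.imwrite("pics/t4c.png",cv2.resize(a,None,fx=2.5,fy=2.5,interpolation=cv2.INTER_CUBIC))
b=cv2.imread("pics/scene4.png")[100:330,130:450]; cv2.imwrite("pics/s4c.png",cv2.resize(b,None,fx=2.5,fy=2.5,interpolation=cv2.INTER_CUBIC))
E
```

```text
time: 26.25
tool_pos: [0.4925, 0.2391, 0.0166]
ee_rot: [-3.14, -0.001, -1.179]
wrist_force: [-1.2, -1.9, 6.2]
width: 0.02
time: 26.65
tool_pos: [0.4914, 0.2393, 0.015]
ee_rot: [3.141, 0.0, -1.179]
wrist_force: [0.3, 0.6, 0.8]
width: 0.0374
time: 27.15
tool_pos: [0.4963, 0.241, 0.1655]
ee_rot: [-3.124, -0.001, -1.179]
wrist_force: [0.2, 0.6, 0.5]
width: 0.0374
time: 27.65
tool_pos: [0.3862, 0.0326, 0.1556]
ee_rot: [-3.141, -0.001, -1.178]
wrist_force: [1.0, -0.9, 0.1]
width: 0.0376
```

View pics/t4c.png

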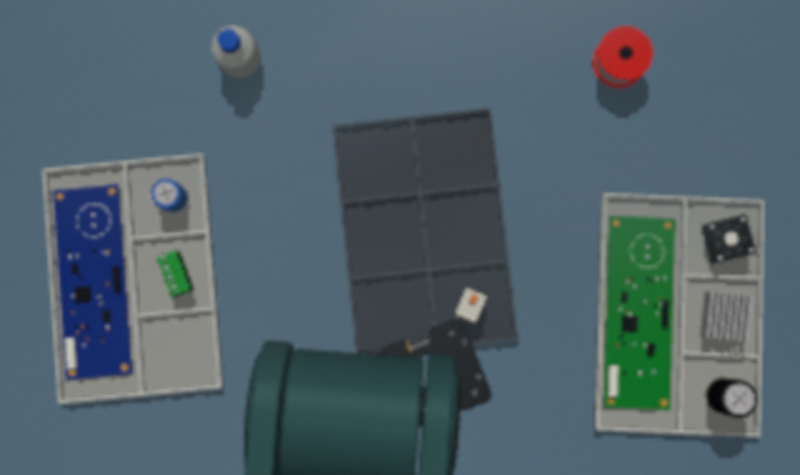

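View pics/s4c.png

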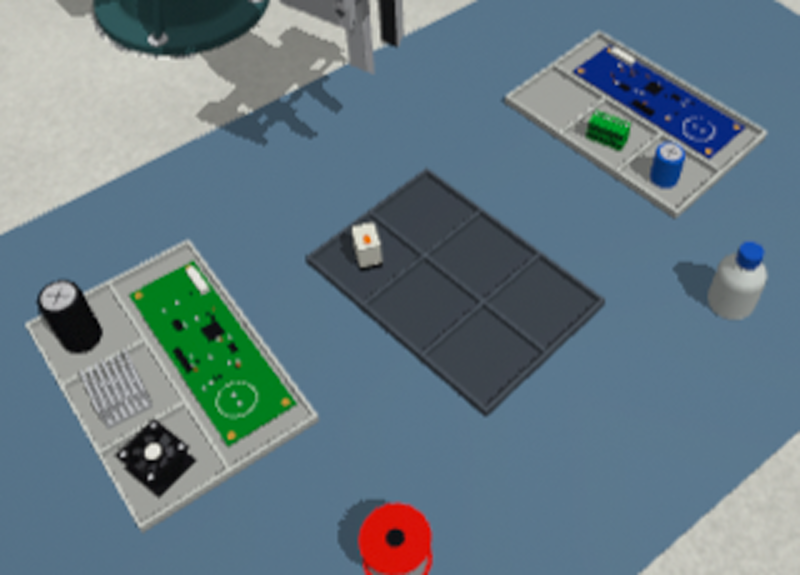

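Both views show all five parts upright in separate pockets, with the relay, reel and bottle unmoved. The fan's corner looks close to the outer rim, so I check positions and heights numerically before handing in.

```bash
python3 - <<'E'
from h import *
_,d=eyes.snapshot("top"); H=heights("top",d)
K=dict(green=(460.7,-262.7,-1.3),blue=(487.3,283,6.5))
parts=dict(fan=("green",441,206,32),sink=("green",440,237,34),black=("green",443,269,69),blue=("blue",217,187,44),term=("blue",219,219,30))
for n,(k,u,v,z) in parts.items():
    m=np.zeros(d.shape,bool); m[v-13:v+14,u-13:u+14]=1; m&=(H>z-9)
    uv=np.argwhere(m)[:,::-1]; w=cast("top",uv,z); x,y,t=K[k]; r=np.deg2rad(t); R=np.array([[np.cos(r),np.sin(r)],[-np.sin(r),np.cos(r)]])
    l=(w-[x,y])@R.T; print(n,"kit-frame x",l[:,0].min().round(),l[:,0].max().round(),"y",l[:,1].min().round(),l[:,1].max().round(),"top z med",np.median(H[m]).round(1),"spread",H[m].std().round(1))
roi=np.zeros(d.shape,bool); roi[100:150,220:430]=1
for b in blobs("top",roi&(H>40),55): print(b)
S=[cv2.imread(f"pics/scene{i}.png").astype(int) for i in(0,4)]
print("relay diff",abs(S[0]-S[1])[188:207,268:286].mean())
E
```

```text
fan kit-frame x 53.0 101.0 y -74.0 -22.0 top z med 31.1 spread 141.5
sink kit-frame x -24.0 23.0 y -64.0 -21.0 top z med 32.7 spread 105.2
black kit-frame x -104.0 -62.0 y -63.0 -19.0 top z med 69.2 spread 168.3
blue kit-frame x 63.0 99.0 y -66.0 -27.0 top z med 43.6 spread 186.1
term kit-frame x -33.0 32.0 y -73.0 -20.0 top z med 29.8 spread 252.6
(array([400., 130.]), 713.7, -202.7, 54.7, 53.6, 0.2)
(array([243., 128.]), 712.1, 180.5, 44.7, 43.9, 46.0)
relay diff 3.415204678362573
```

```bash
python3 -c "
from bench import close_job
print(close_job())"
```

```text
the job is handed in; nothing more can be done
None
```

Both kits are made up and the job is handed in, at about 28 s of the 131 s allowed.

- **Green-board tray:** the black capacitor, heat sink and fan each have their own pocket.
- **Blue-board tray:** the small blue capacitor and terminal block each have their own pocket.
- **Setting down:** I lowered each part until the wrist felt light contact (5–9 N) before releasing it.

**Last checks**
- **Heights:** the tops read 31, 33, 69, 44 and 30 mm, against an expected 32, 34, 69, 44 and 30 mm (fan, heat sink, black capacitor, blue capacitor, terminal). That fits all five resting flat on the pocket floor.
- **Positions:** every part's outline lies inside its pocket. The fan looked close to the outer rim in the pictures. Its measured edge is about 3 mm inside the rim, though stray depth readings make that figure look tighter than it probably is.
- **Left alone:** the reel and flux bottle measure within about 1 mm of where they started. The relay looks unchanged in its cell.
- **Disagreements:** single-pixel noise in the depth image made the spread figures (105–253 mm) useless, so I relied on the median heights. The two cameras differed by 2–3 mm sideways.

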